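# Tip the V tray over so the jaw plate tumbles onto its other face

## Task

Take the V-shaped tipping tray by its upright dark tab and swing it up and over, to the robot's left, onto its other rest, so that the loose rubber-faced jaw plate inside tumbles onto its other face and lies rubber side up in the second leaf. Guide the tray over without flinging it or letting it crash down, do not touch the jaw plate itself, leave the spare grip face and the hex key that lie beside the cradle where they are, and let go once the tray rests.

Things in the scene. Friction and masses are not known exactly. Their poses are not given: they have to be found in the camera images.
- cradle: fixed grey painted cradle: base plate 170 x 96 x 8 mm with two hinge ears and two padded rest posts. Origin: centre of its underside, right under the hinge line. x points from the hinge towards the tab side (roughly to the robot's right), y runs along the hinge (roughly away from the robot), z up. The hinge line is 30 mm above the origin.
- tray (a joint): hinge of the V tray about the cradle's y direction, rad: 0 at the start rest, 1.082 (62 degrees) at the other rest; it grows as the tab end rises and swings over to the robot's left (cradle -x). It turns easily; gravity holds the 0.35 kg tray at either rest; it balances at 0.6 to 0.8.
- tray_hinge (a point): midpoint of the hinge line of the aluminium V tray: two troughs (leaves) 72 mm long, 44 mm wide inside, rims 13 mm high, meeting on the hinge line at 60 degrees. At joint 0 the first leaf rises towards cradle +x at 38 degrees, the second stands almost upright; at 1.082 the first overhangs 10 degrees past upright and the second slopes 20 degrees, its free end towards cradle -x.
- tray_tab (a point): grip point on the dark upright tab: a blade 10 mm thick (square to the hinge, so fingers close across the hinge direction), 30 mm wide; top 19 mm above, 42 mm clear below. At joint 0 it is 94 mm along the cradle's x and 110 mm above the hinge line, the blade leaning 14 degrees away from the hinge (top towards cradle +x). It turns rigidly with the tray: at 1.082 it leans 48 degrees the other way.
- tray_second_leaf (a point): point on the inner surface of the second leaf, 33 mm from the hinge line, mid-width: about where the jaw plate's centre comes to lie.
- jaw_plate: loose flat jaw plate 56 x 38 x 5 mm, 60 g: steel with two round dimples on one face, dark rubber on the other. Origin: centre of the rubber face; z points out of the steel face, x along the 56 mm. It starts in the first leaf, rubber side down. It tips over by itself once the first leaf overhangs about 6 degrees past upright (joint about 1.0).
- spare_face: loose bystander beside the cradle: dark grip face block 25 x 28 x 8 mm, origin at the centre of its underside.
- hex_key: loose bystander beside the cradle: black hex key 29 x 73 x 4 mm, origin near the centre of its underside.
There are look-alikes about, which are no part of the job. There is more than one size of the cradle; the one meant has the size given above. Leave any pink or yellow look-alike of the jaw_plate alone.

How it is judged:
By the outcome, as a careful person would: the job done as asked, in the order asked, and still so for the second after the job is handed in, with the robot touching nothing.
It also fails if it takes over 35 s, if anything falls off the work surface, if the arm or the gripper's body presses on something with over 40 N, if the wrist force passes 120 N, or if a joint passes its speed limit or range.

## Robot

A 6-joint arm with a two-finger parallel gripper is mounted at the origin on a cart in front of the work surface, level with it; the furniture and walls round the work are solid. World frame = base frame: x ahead of the robot, y to its left, z up, the work surface at z = 0. Lengths are in mm, angles in rad, forces in N, time in s.
With the tool pointing down it reaches from about 300 to 850 mm from the base axis. Payload 4.2 kg.
Tool frame: the origin (TCP) lies midway between the tips of the shut fingers; the grasp point (between the pads) lies manip.pinch_z behind it (manip.pinch_z is the distance from the TCP to the grasp point, in mm); x points along the fingers, y is the direction in which the jaws open and shut, and the axes are right-handed (so a half turn about x gives the same grasp; the last joint's range is limited). The gripper opens to 91 mm and grips with 3 to 60 N. Pads are 32 mm wide; open, the fingers measure 118 mm over their backs; the gripper's body (76 mm by 178 mm) begins 60 mm behind the grasp point.
Start: joints at [-1.142, 0.32, 1.565, -0, 1.257, -0.02], TCP at [249.489, -518.072, 213.976] pointing down, gripper open.
Joint ranges: [-3.11, 3.11], [-0.84, 2.01], [0.21, 2.61], [-1.34, 4.49], [0.05, 2.63], [-2.56, 2.56]. Speed limits (rad/s): [2.57, 2.57, 3.14, 3.14, 3.14, 3.14].

## Interface

Orientations are given as a unit quaternion [x, y, z, w].
In Python, from rig import manip gives the robot as it stands.
- The arm moves only by the tool send_rows, never from a script. Its arguments are lists of equal length, an entry for each row: "linear": the shift along the tool's x, y, z in m, a list of three; "angular": the turn, a rotation vector about the tool's x, y, z in degrees, a list of three; "jaw": the finger opening in m, from 0 to 0.0912. In form: {"linear": [[x, y, z], ...], "angular": [[wx, wy, wz], ...], "jaw": [jaw, ...]}. A call has 1 to 20 rows; each row shifts and turns the commanded pose from where the row before left it, along the tool's axes as they then stand; what a row does not reach is not made up. A row lasts 1/12 s, in which the tool goes at most 41.7 mm and 7.16 degrees, less where a joint would pass 70% of its speed; a pose out of reach is approached as far as the arm can. A call with a gripper value outside its range is refused whole. The fingers move at their own pace and stop on an object; "squeeze" is the grip in N (left out, the last holds). Time passes only in rows, so rows that do not move let the fingers close. It gives the time, the measured TCP pose, the force and the opening at its end, in the units of the state.
- manip.state(): the state, without advancing time (a new reading comes with each control period).
- manip.capture(name): name is "side" or "top"; returns a dict with "frame" (420x560x3 uint8, blue, green, red), "camera_matrix" (3x3 intrinsics, pixels), "k1" (the pictures are not rectified: a ray, as slopes to the right and down, at radius r is drawn at 1 + k1 r^2 times it, then the intrinsics apply), "eye" and "attitude" of the camera in the world. Camera axes: x right, y up, looking along -z (the intrinsics and any distortion apply to the point x, -y, -z); pixel columns grow to the right and rows downward; lengths in mm; the calibration is good to about 2 mm. A picture is of the moment at which its call begins. There is no depth.
- manip.hand_in(): hands the job in, once; it reports no verdict.
The state is a dict: "time": time; "joints": joint angles; "joint_velocities": joint speeds; "effort": joint torques, N m; "ee_pos": TCP position; "tool_rot": TCP orientation; "contact_force": force on the tool from outside, world axes, zero at the start; "torque": the same for the moment, N m; "opening": finger opening in mm.
Only numpy, scipy, OpenCV 4.12 (cv2) and the standard library are available. Lean on these libraries where they do the work, as an engineer would, in place of code of your own. Each camera call takes 0.05 s, during which the arm holds its last target.

## Working session

There is one attempt and no reset: what is moved stays moved. The work goes in short steps, Python scripts to look and compute and a tool call to move; the robot and the scene stay as the last step left them, time stands still between calls to the robot, and variables do not carry over. Pictures are saved under pics/ and viewed, and the job is handed in when it is done.

Besides the shell and the picture viewer there is one more tool, called as name(argument=value, ...) on one line, values as JSON. send_rows: Moves the arm, as the interface text tells. Its arguments: {"type":"object","properties":{"linear":{"type":"array"},"angular":{"type":"array"},"jaw":{"type":"array"},"squeeze":{"type":"number"}},"required":["linear","angular","jaw"]}

```bash
ls; mkdir -p pics; python3 - <<'E'
from rig import manip
import cv2
print(manip.state(), manip.pinch_z)
for n in("side","top"):
    c=manip.capture(n); cv2.imwrite(f"pics/{n}0.png",c["frame"]); print({k:v for k,v in c.items() if k!="frame"})
E
```

```text
pics
{'time': 0.0, 'joints': array([-1.14201090e+00,  3.20314288e-01,  1.56569351e+00,  1.87400324e-06,
        1.25739975e+00, -2.00219297e-02]), 'joint_velocities': array([-1.04195779e-03, -2.29218903e-03,  5.35618129e-04, -1.53539339e-05,
       -1.47434720e-04,  7.92114061e-04]), 'effort': array([-2.90194039e-03, -4.12464094e+01, -2.31975406e+01,  7.25193252e-02,
        4.56491055e-02, -1.44087958e-04]), 'ee_pos': array([ 249.26333376, -517.59167068,  213.10180931]), 'tool_rot': array([-0.68924762, -0.15797713,  0.68950685, -0.15672026]), 'contact_force': array([-0.96530531, -0.25788296,  0.04928439]), 'torque': array([ 0.02030818, -0.06243032,  0.03787226]), 'opening': 90.90885034810458} 18.8
{'camera_matrix': array([[390.2773645 ,   0.        , 275.42471204],
       [  0.        , 390.2773645 , 211.38556092],
       [  0.        ,   0.        ,   1.        ]]), 'k1': -0.014835669080364012, 'eye': array([ 430.86736116, -597.31667601,  679.3661438 ]), 'attitude': array([ 0.40346569, -0.06193885, -0.12890832,  0.90374867])}
{'camera_matrix': array([[502.35179883,   0.        , 279.08053545],
       [  0.        , 502.35179883, 201.66743643],
       [  0.        ,   0.        ,   1.        ]]), 'k1': -0.06965703305200585, 'eye': array([414.82471583,  -6.76581445, 979.71906015]), 'attitude': array([ 0.07783611, -0.06570066, -0.63870823,  0.76267736])}
```

View pics/side0.png

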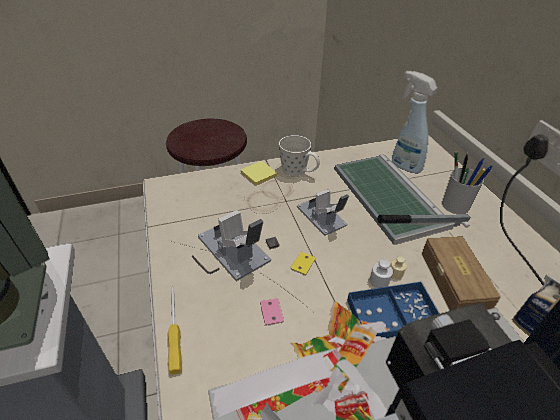

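View pics/top0.png

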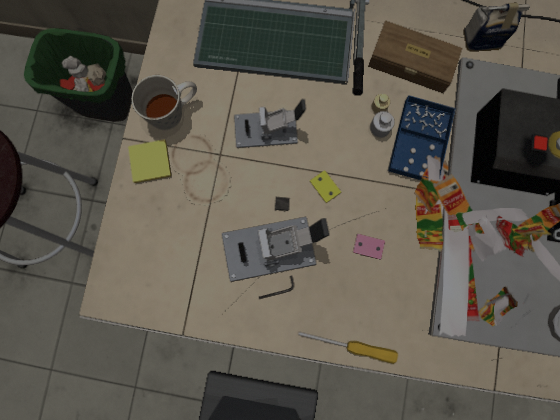

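Two cradles are visible. In the top view the larger is at about (268,248), with its tab at (319,231), the spare face at (282,204) and the hex key at (277,290). The smaller one is at (266,127). I'll zoom in on the larger.

```bash
cat > h.py <<'E'
import numpy as np, cv2
from scipy.spatial.transform import Rotation as R
def ray(c,px):
    K=c["camera_matrix"]; d=np.array([c["k1"],0,0,0,0.])
    u=cv2.undistortPoints(np.array([[px]],float),K,d)[0,0]
    v=R.from_quat(c["attitude"]).apply([u[0],-u[1],-1]); return c["eye"],v/np.linalg.norm(v)
def onz(c,px,z):
    o,v=ray(c,px); return o+v*(z-o[2])/v[2]
def tri(c1,p1,c2,p2):
    A=[];b=[]
    for c,p in((c1,p1),(c2,p2)):
        o,v=ray(c,p); P=np.eye(3)-np.outer(v,v); A.append(P); b.append(P@o)
    x=np.linalg.lstsq(np.vstack(A),np.hstack(b),rcond=None)[0]
    return x,[float(np.linalg.norm(a@x-bb)) for a,bb in zip(A,b)]
def proj(c,X):
    p=R.from_quat(c["attitude"]).inv().apply(np.atleast_2d(X)-c["eye"])
    q=np.stack([p[:,0],-p[:,1],-p[:,2]],1)
    return cv2.projectPoints(q,np.zeros(3),np.zeros(3),c["camera_matrix"],np.array([c["k1"],0,0,0,0.]))[0][:,0]
E
python3 - <<'E'
import cv2
t=cv2.imread("pics/top0.png"); s=cv2.imread("pics/side0.png")
cv2.imwrite("pics/topz.png",cv2.resize(t[190:310,210:350],None,fx=5,fy=5,interpolation=cv2.INTER_CUBIC))
cv2.imwrite("pics/sidez.png",cv2.resize(s[190:290,180:300],None,fx=6,fy=6,interpolation=cv2.INTER_CUBIC))
E
```

```text
(no output)
```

View pics/topz.png

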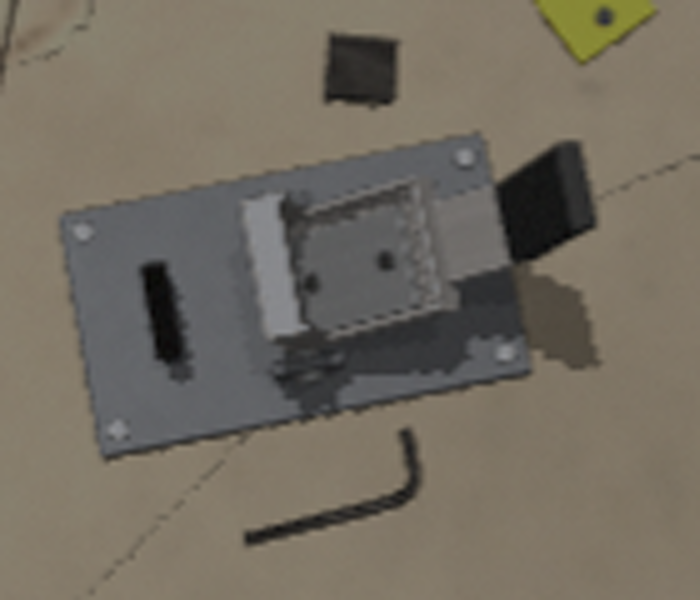

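View pics/sidez.png

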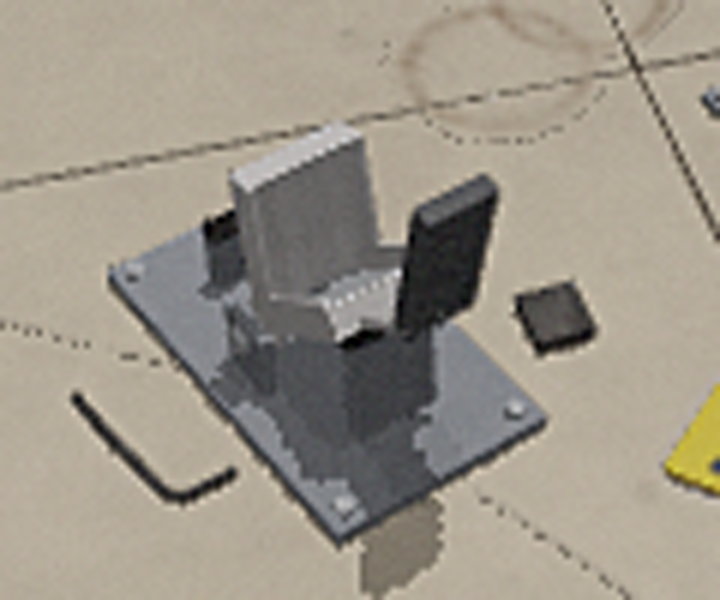

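```bash
python3 - <<'E'
from rig import manip
from h import *
import pickle
t=manip.capture("top"); s=manip.capture("side")
pickle.dump((t,s),open("cams.pkl","wb"))
tz=np.array([(62,215),(482,133),(530,372),(104,455)])/5+[210,190]-0.4
A=np.array([onz(t,p,8) for p in tz])
# side: far-left(109,268) right(547,420) near(340,540)
sz=np.array([(109,268),(547,417),(338,537)])/6+[180,190]-0.4
B=np.array([onz(s,p,8) for p in sz])
np.set_printoptions(precision=1,suppress=True)
print(A);print(B)
L=np.linalg.norm
print(L(A[1]-A[0]),L(A[2]-A[1]),L(A[3]-A[2]),L(A[0]-A[3]))
ex=(A[1]-A[0]+A[2]-A[3]);ex/=L(ex);o=A.mean(0);o[2]=0;ey=np.array([-ex[1],ex[0],0])
print(o,ex,ey,np.degrees(np.arctan2(ex[1],ex[0])))
# tab top corners: top view outer top edge, side view top edge
f=lambda x,y,z: o+ex*x+ey*y+np.array([0,0,z])
l=np.array([-np.sin(0),0])
c14,s14=np.cos(np.radians(14)),np.sin(np.radians(14))
pts=[]
for y in(-15,15):
  for th in(-5,5):
    pts.append(f(94+19*s14+th*c14,y,140+19*c14-th*s14))
for n,c,off,k in(("top",t,(210,190),5),("side",s,(180,190),6)):
    print(n,(proj(c,pts)-off+.4)*k)
    print("hinge,grip",proj(c,[f(0,0,30),f(94,0,140)]))
# triangulate tab top: left-outer etc.
E
```

```text
[[532.6 126.7   8. ]
 [593.5 -29.4   8. ]
 [504.4 -63.1   8. ]
 [444.4  92.5   8. ]]
[[444.3  92.9   8. ]
 [592.2 -32.    8. ]
 [504.2 -66.1   8. ]]
167.52020706502907 95.24913798934881 166.83620625786514 94.62218197653638
[518.7  31.7   0. ] [ 0.4 -0.9  0. ] [0.9 0.4 0. ] -68.79487987591946
top [[574.2 231. ]
 [602.2 226.3]
 [555.2 142.8]
 [583.1 138.5]]
hinge,grip [[268.3 246.8]
 [321.7 228.7]]
side [[411.7 204.8]
 [429.3 227. ]
 [487.2 166.5]
 [504.9 188.1]]
hinge,grip [[232.6 239.3]
 [254.9 227.8]]
```

```bash
python3 - <<'E'
from rig import manip
print([a for a in dir(manip) if not a.startswith('__')])
from scipy.spatial.transform import Rotation as R
print(R.from_quat(manip.state()["tool_rot"]).as_matrix().round(3))
E
```

```text
['PlanningError', 'capture', 'hand_in', 'pinch_z', 'state']
[[-0.     0.434 -0.901]
 [ 0.001 -0.901 -0.434]
 [-1.    -0.001 -0.   ]]
```

```bash
python3 - <<'E'
from h import *
import pickle
t,s=pickle.load(open("cams.pkl","rb"))
np.set_printoptions(precision=1,suppress=True)
T=lambda p:np.array(p)/5+[210,190]-.4
S=lambda p:np.array(p)/6+[180,190]-.4
o=np.array([518.5,31.1,0]);a=np.radians(-68.8);ex=np.array([np.cos(a),np.sin(a),0]);ey=np.array([-ex[1],ex[0],0])
for n,p,q in(("outer far",(580,142),(497,181)),("outer near",(597,226),(424,225)),("inner near",(572,231),(413,208)),("inner far",(556,146),(486,173))):
    x,e=tri(t,T(p),s,S(q)); print(n,x,e,"cradle",(x-o)@ex,(x-o)@ey)
st=dict()
from scipy.spatial.transform import Rotation as R
from rig import manip
z=manip.state(); R0=R.from_quat(z["tool_rot"])
g=np.radians(14); x=-np.sin(g)*ex-np.cos(g)*np.array([0,0,1]); zz=-ey; y=np.cross(zz,x)
R1=R.from_matrix(np.stack([x,y,zz],1))
tcp=o+94*ex+[0,0,140]+18.8*x
print("tcp grasp",tcp,"pre",tcp-90*x)
d=(tcp-90*x)-z["ee_pos"]
print("delta in tool",R0.inv().apply(d),"rotvec tool",(R0.inv()*R1).as_rotvec(degrees=True))
E
```

```text
outer far [568.  -58.3 160.1] [0.22593480783581352, 0.2259348078348506] cradle 101.27772074814057 13.845844202534881
outer near [541.4 -68.5 156.9] [0.5880744740705804, 0.5880744740704872] cradle 101.13043647125173 -14.61864841866247
inner near [539.  -60.6 157.6] [0.15414889153695166, 0.1541488915374028] cradle 92.90704919712871 -14.042622164197507
inner far [566.  -50.9 157.4] [0.002452317081305427, 0.002452317081512009] cradle 93.60218155266665 14.68341268537137
tcp grasp [550.8 -52.3 121.8] pre [558.7 -72.6 209.1]
delta in tool [   4.7 -266.9 -471.9] rotvec tool [  4.5   0.6 -13.9]
```

send_rows(linear=[[-0.006,-0.0133,-0.0236],[-0.006,-0.0133,-0.0236],[-0.006,-0.0133,-0.0236],[-0.006,-0.0133,-0.0236],[-0.006,-0.0133,-0.0236],[-0.006,-0.0133,-0.0236],[-0.006,-0.0133,-0.0236],[-0.006,-0.0133,-0.0236],[-0.006,-0.0133,-0.0236],[-0.006,-0.0133,-0.0236],[0,-0.0133,-0.0236],[0,-0.0133,-0.0236],[0,-0.0133,-0.0236],[0,-0.0133,-0.0236],[0,-0.0133,-0.0236],[0,-0.0133,-0.0236],[0,-0.0133,-0.0236],[0,-0.0133,-0.0236],[0,-0.0133,-0.0236],[0,-0.0133,-0.0236]], angular=[[0,0,0],[0,0,0],[0,0,0],[0,0,0],[0,0,0],[0,0,0],[0,0,0],[0,0,0],[0,0,0],[0,0,0],[0,0,0],[0,0,0],[0,0,0],[0,0,0],[0,0,0],[0,0,0],[0,0,0],[0,0,0],[0,0,0],[0,0,0]], jaw=[0.05,0.05,0.05,0.05,0.05,0.05,0.05,0.05,0.05,0.05,0.05,0.05,0.05,0.05,0.05,0.05,0.05,0.05,0.05,0.05], squeeze=20)

```text
time: 1.87
ee_pos: [559.8, -72.3, 273.8]
tool_rot: [-0.689, -0.157, 0.69, -0.157]
contact_force: [-0.0, -0.3, -0.4]
opening: 49.6
```

send_rows(linear=[[0,0,0],[0,0,0],[0,0,0],[0,0,0],[0,0,0]], angular=[[1.5,0.2,-4.6],[1.5,0.2,-4.6],[1.5,0.2,-4.7],[0,0,0],[0,0,0]], jaw=[0.05,0.05,0.05,0.05,0.05])

```text
time: 2.28
ee_pos: [559.4, -74.5, 273.0]
tool_rot: [-0.674, -0.213, 0.706, -0.045]
contact_force: [-0.5, -0.3, -0.9]
opening: 49.7
```

```bash
cat > g.py <<'E'
from h import *
from rig import manip
np.set_printoptions(precision=2,suppress=True)
o=np.array([518.5,31.1,0]);a=np.radians(-68.8);ex=np.array([np.cos(a),np.sin(a),0]);ey=np.array([-ex[1],ex[0],0]);ez=np.array([0,0,1.])
def goal(th,gx=93.,gz=110.,back=0):
    g=np.radians(14)-th; c,s=np.cos(th),np.sin(th)
    x=-np.sin(g)*ex-np.cos(g)*ez; y=np.cross(-ey,x)
    p=o+30*ez+(gx*c-gz*s)*ex+(gx*s+gz*c)*ez+(18.8-back)*x
    return p,R.from_matrix(np.stack([x,y,-ey],1))
def report(th,**k):
    z=manip.state();R0=R.from_quat(z["tool_rot"]);p,R1=goal(th,**k)
    print("joints",z["joints"],"pos",z["ee_pos"],"goal",p)
    print("lin tool",R0.inv().apply(p-z["ee_pos"]),"rot",(R0.inv()*R1).as_rotvec(degrees=True),"F",z["contact_force"],"T",z["torque"],z["opening"],z["time"])
E
python3 -c "
from g import *
report(0);report(0,back=60)"
```

```text
joints [-0.27  0.35  1.4   0.19  1.54  0.91] pos [559.36 -74.49 272.98] goal [550.49 -51.37 121.76]
lin tool [152.75  12.22  -0.14] rot [-0.08  0.01 -0.12] F [-0.51 -0.35 -0.88] T [-0.09 -0.04  0.01] 49.71952097512614 2.2833
joints [-0.27  0.35  1.4   0.19  1.54  0.91] pos [559.36 -74.49 272.98] goal [555.74 -64.9  179.98]
lin tool [92.75 12.35 -0.12] rot [-0.08  0.01 -0.12] F [-0.51 -0.35 -0.88] T [-0.09 -0.04  0.01] 49.71952097512614 2.2833
```

send_rows(linear=[[0.005,0.0041,0],[0.015,0.0041,0],[0.02,0.004,0],[0.02,0,0],[0.02,0,0],[0.01,0,0],[0,0,0],[0,0,0]], angular=[[0,0,0],[0,0,0],[0,0,0],[0,0,0],[0,0,0],[0,0,0],[0,0,0],[0,0,0]], jaw=[0.05,0.05,0.05,0.05,0.05,0.05,0.05,0.05])

```text
time: 2.95
ee_pos: [555.9, -64.1, 184.1]
tool_rot: [-0.675, -0.213, 0.705, -0.045]
contact_force: [-0.2, -0.4, 0.6]
opening: 49.6
```

```bash
python3 - <<'E'
from g import *
report(0)
fs=[]
for n,(r0,r1,c0,c1) in(("side",(140,290,180,330)),("top",(150,300,210,400))):
    c=manip.capture(n); fs.append(cv2.resize(c["frame"][r0:r1,c0:c1],(400,400)if n=="side" else (400,316),interpolation=cv2.INTER_CUBIC))
fs[1]=cv2.copyMakeBorder(fs[1],0,84,0,0,cv2.BORDER_CONSTANT)
cv2.imwrite("pics/pre.png",np.hstack(fs))
E
```

```text
joints [-0.25  0.39  1.57  0.2   1.34  0.89] pos [555.88 -64.05 184.06] goal [550.49 -51.37 121.76]
lin tool [63.79  1.56  0.5 ] rot [ 0.06 -0.06 -0.13] F [-0.17 -0.44  0.63] T [-0.13 -0.08 -0.03] 49.64521709208609 2.95
```

View pics/pre.png

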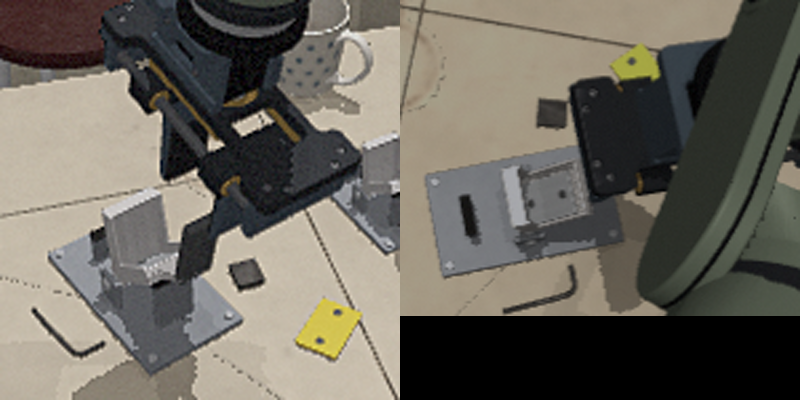

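The side view has the tab at about (198,240), with the fingers above it on either side: left at (183,150), right at (228,205). I'll descend along the blade.

send_rows(linear=[[0.008,0.0015,0],[0.01,0,0],[0.01,0,0],[0.01,0,0],[0.01,0,0],[0.01,0,0],[0.006,0,0],[0,0,0],[0,0,0]], angular=[[0,0,0],[0,0,0],[0,0,0],[0,0,0],[0,0,0],[0,0,0],[0,0,0],[0,0,0],[0,0,0]], jaw=[0.05,0.05,0.05,0.05,0.05,0.05,0.05,0.05,0.05])

```text
time: 3.8
ee_pos: [550.8, -51.3, 120.8]
tool_rot: [-0.674, -0.213, 0.706, -0.045]
contact_force: [0.3, -0.4, -0.2]
opening: 50.0
```

```bash
python3 - <<'E'
from g import *
report(0)
c=manip.capture("side"); cv2.imwrite("pics/at.png",cv2.resize(c["frame"][150:300,180:330],(600,600),interpolation=cv2.INTER_CUBIC))
E
```

```text
joints [-0.23  0.43  1.67  0.22  1.19  0.87] pos [550.83 -51.32 120.82] goal [550.49 -51.37 121.76]
lin tool [-0.89 -0.31  0.33] rot [-0.   -0.03 -0.07] F [ 0.28 -0.39 -0.17] T [-0.13 -0.07 -0.05] 49.97508418559911 3.8
```

View pics/at.png

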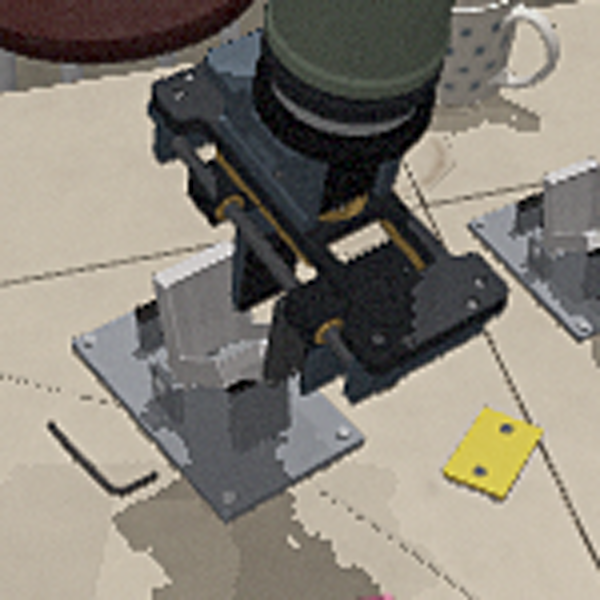

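The tab, at about (288,345), sits between the left finger (255,285) and the right finger (320,375). I'll close slowly and watch the force.

send_rows(linear=[[0,0,0],[0,0,0],[0,0,0],[0,0,0],[0,0,0],[0,0,0]], angular=[[0,0,0],[0,0,0],[0,0,0],[0,0,0],[0,0,0],[0,0,0]], jaw=[0.04,0.03,0.022,0.016,0.012,0.008], squeeze=20)

```text
time: 4.35
ee_pos: [550.9, -51.5, 121.3]
tool_rot: [-0.675, -0.213, 0.705, -0.045]
contact_force: [0.0, -0.5, 0.1]
opening: 13.1
```

```bash
python3 -c "
from g import *
report(0)"
```

```text
joints [-0.23  0.43  1.67  0.22  1.19  0.87] pos [550.92 -51.5  121.29] goal [550.49 -51.37 121.76]
lin tool [-0.39 -0.39  0.36] rot [-0.   -0.06 -0.1 ] F [ 0.04 -0.54  0.14] T [-0.15 -0.02  0.02] 13.100486017410411 4.35
```

send_rows(linear=[[0,0,0],[0,0,0],[0,0,0],[0,0,0]], angular=[[0,0,0],[0,0,0],[0,0,0],[0,0,0]], jaw=[0.004,0.004,0.004,0.004])

```text
time: 4.68
ee_pos: [551.0, -51.6, 121.3]
tool_rot: [-0.675, -0.213, 0.705, -0.045]
contact_force: [-0.3, -0.3, 1.3]
opening: 9.5
```

```bash
python3 -c "
from g import *
report(0)
r=np.array([-1,0,0])
p0,R0=goal(0)
for d in (1.,1.5,2.):
  p1,R1=goal(np.radians(d)); print(d,R0.inv().apply(p1-p0))"
```

```text
joints [-0.23  0.43  1.67  0.22  1.19  0.87] pos [550.97 -51.56 121.27] goal [550.49 -51.37 121.76]
lin tool [-0.39 -0.46  0.38] rot [ 0.01 -0.06 -0.11] F [-0.25 -0.29  1.28] T [-0.08 -0.08  0.12] 9.546756514357686 4.6833
1.0 [-1.09 -1.94  0.  ]
1.5 [-1.63 -2.91  0.  ]
2.0 [-2.15 -3.89  0.  ]
```

Gripped with the opening at 9.5 mm (the blade is 10 mm) and forces near zero. I'll start the swing.

send_rows(linear=[[-0.00055,-0.00097,0],[-0.00109,-0.00194,0],[-0.00163,-0.00291,0],[-0.00163,-0.00291,0],[-0.00163,-0.00291,0],[-0.00163,-0.00291,0],[-0.00163,-0.00291,0],[-0.00163,-0.00291,0]], angular=[[0,0,0.5],[0,0,1],[0,0,1.5],[0,0,1.5],[0,0,1.5],[0,0,1.5],[0,0,1.5],[0,0,1.5]], jaw=[0.004,0.004,0.004,0.004,0.004,0.004,0.004,0.004])

```text
time: 5.35
ee_pos: [544.2, -34.3, 136.2]
tool_rot: [-0.692, -0.15, 0.698, -0.111]
contact_force: [1.1, -1.0, 0.5]
opening: 9.8
```

```bash
python3 -c "
from g import *
report(np.radians(10.5))"
```

```text
joints [-0.11  0.35  1.73  0.06  1.09  1.06] pos [544.24 -34.29 136.24] goal [543.9  -34.39 136.34]
lin tool [-0.1  -0.03  0.35] rot [ 0.03 -0.09 -0.31] F [ 1.12 -0.99  0.52] T [-0.24  0.07  0.01] 9.757357428479128 5.35
```

send_rows(linear=[[-0.00163,-0.00291,0],[-0.00163,-0.00291,0],[-0.00163,-0.00291,0],[-0.00163,-0.00291,0],[-0.00163,-0.00291,0],[-0.00163,-0.00291,0],[-0.00163,-0.00291,0],[-0.00163,-0.00291,0],[-0.00163,-0.00291,0],[-0.00163,-0.00291,0],[-0.00163,-0.00291,0],[-0.00163,-0.00291,0],[-0.00163,-0.00291,0],[-0.00163,-0.00291,0],[-0.00163,-0.00291,0],[-0.00163,-0.00291,0],[-0.00163,-0.00291,0],[-0.00163,-0.00291,0],[-0.00163,-0.00291,0],[-0.00163,-0.00291,0]], angular=[[0,0,1.5],[0,0,1.5],[0,0,1.5],[0,0,1.5],[0,0,1.5],[0,0,1.5],[0,0,1.5],[0,0,1.5],[0,0,1.5],[0,0,1.5],[0,0,1.5],[0,0,1.5],[0,0,1.5],[0,0,1.5],[0,0,1.5],[0,0,1.5],[0,0,1.5],[0,0,1.5],[0,0,1.5],[0,0,1.5]], jaw=[0.004,0.004,0.004,0.004,0.004,0.004,0.004,0.004,0.004,0.004,0.004,0.004,0.004,0.004,0.004,0.004,0.004,0.004,0.004,0.004])

```text
time: 7.02
ee_pos: [521.6, 24.1, 157.3]
tool_rot: [0.707, -0.034, -0.645, 0.288]
contact_force: [0.8, -0.5, 0.9]
opening: 9.7
```

```bash
python3 - <<'E'
from g import *
report(np.radians(40.5))
for n in("side","top"):
    c=manip.capture(n); f=c["frame"]; f=f[130:290,170:330] if n=="side" else f[170:310,200:360]
    cv2.imwrite(f"pics/mid_{n}.png",cv2.resize(f,None,fx=3,fy=3,interpolation=cv2.INTER_CUBIC))
E
```

```text
joints [ 0.32  0.28  1.88 -0.55  1.03  1.82] pos [521.6   24.09 157.34] goal [521.27  23.95 157.22]
lin tool [ 0.11 -0.05  0.35] rot [ 0.   -0.15 -0.28] F [ 0.82 -0.55  0.91] T [-0.3   0.24 -0.05] 9.692114715787948 7.0167
```

View pics/mid_side.png

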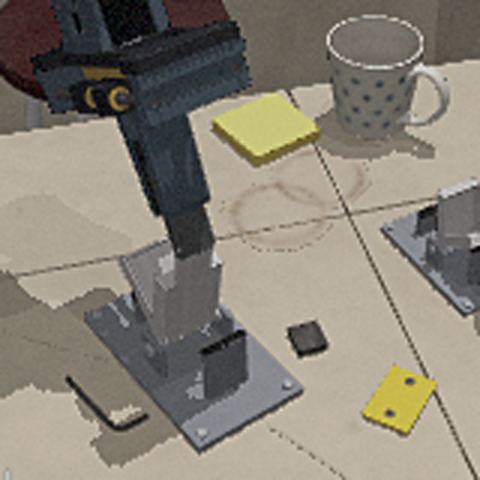

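Tray at about 40°. The gripper holds the tab at (190,230) and both bystanders are untouched. j6 is approaching its limit, so I'll go on in smaller pieces.

send_rows(linear=[[-0.00163,-0.00291,0],[-0.00163,-0.00291,0],[-0.00163,-0.00291,0],[-0.00109,-0.00194,0],[-0.00109,-0.00194,0],[-0.00109,-0.00194,0]], angular=[[0,0,1.5],[0,0,1.5],[0,0,1.5],[0,0,1],[0,0,1],[0,0,1]], jaw=[0.004,0.004,0.004,0.004,0.004,0.004])

```text
time: 7.62
ee_pos: [515.7, 39.4, 157.3]
tool_rot: [0.703, -0.08, -0.625, 0.328]
contact_force: [-1.8, -1.3, 6.5]
opening: 10.0
```

```bash
python3 -c "
from g import *
report(np.radians(48))"
```

```text
joints [ 0.43  0.3   1.91 -0.69  1.08  2.01] pos [515.65  39.4  157.34] goal [515.24  39.49 157.13]
lin tool [ 0.04 -0.31  0.34] rot [-0.06 -0.1  -0.2 ] F [-1.84 -1.34  6.51] T [-0.32  0.31  0.02] 9.964316606588671 7.6167
```

send_rows(linear=[[-0.00109,-0.00194,0],[-0.00109,-0.00194,0],[-0.00109,-0.00194,0],[-0.00109,-0.00194,0],[-0.00109,-0.00194,0],[-0.00109,-0.00194,0],[-0.00109,-0.00194,0],[-0.00109,-0.00194,0]], angular=[[0,0,1],[0,0,1],[0,0,1],[0,0,1],[0,0,1],[0,0,1],[0,0,1],[0,0,1]], jaw=[0.004,0.004,0.004,0.004,0.004,0.004,0.004,0.004])

```text
time: 8.28
ee_pos: [509.2, 55.8, 154.9]
tool_rot: [0.696, -0.129, -0.601, 0.371]
contact_force: [-2.8, 0.6, 6.4]
opening: 9.6
```

```bash
python3 -c "
from g import *
report(np.radians(56))"
```

```text
joints [ 0.53  0.35  1.93 -0.81  1.16  2.19] pos [509.22  55.85 154.88] goal [508.88  55.91 154.64]
lin tool [ 0.06 -0.3   0.29] rot [-0.07 -0.07 -0.21] F [-2.81  0.55  6.37] T [-0.43  0.28 -0.  ] 9.577180384600785 8.2833
```

send_rows(linear=[[-0.00055,-0.00097,0],[-0.00055,-0.00097,0],[-0.00055,-0.00097,0],[-0.00055,-0.00097,0],[-0.00055,-0.00097,0],[-0.00055,-0.00097,0],[-0.00055,-0.00097,0],[-0.00055,-0.00097,0],[-0.00055,-0.00097,0],[-0.00055,-0.00097,0],[0,0,0],[0,0,0]], angular=[[0,0,0.5],[0,0,0.5],[0,0,0.5],[0,0,0.5],[0,0,0.5],[0,0,0.5],[0,0,0.5],[0,0,0.5],[0,0,0.5],[0,0,0.5],[0,0,0],[0,0,0]], jaw=[0.004,0.004,0.004,0.004,0.004,0.004,0.004,0.004,0.004,0.004,0.004,0.004])

```text
time: 9.28
ee_pos: [505.3, 65.9, 152.1]
tool_rot: [0.69, -0.159, -0.584, 0.397]
contact_force: [-3.4, 1.6, 8.2]
opening: 9.8
```

```bash
python3 - <<'E'
from g import *
report(np.radians(61))
for n in("side","top"):
    c=manip.capture(n); f=c["frame"]; f=f[130:290,170:330] if n=="side" else f[170:310,200:360]
    cv2.imwrite(f"pics/end_{n}.png",cv2.resize(f,None,fx=3,fy=3,interpolation=cv2.INTER_CUBIC))
E
```

```text
joints [ 0.6   0.39  1.94 -0.87  1.21  2.29] pos [505.31  65.93 152.14] goal [504.99  65.94 151.85]
lin tool [ 0.1 -0.3  0.3] rot [-0.05 -0.07 -0.19] F [-3.37  1.59  8.21] T [-0.56  0.14 -0.03] 9.76639869617445 9.2833
```

View pics/end_side.png

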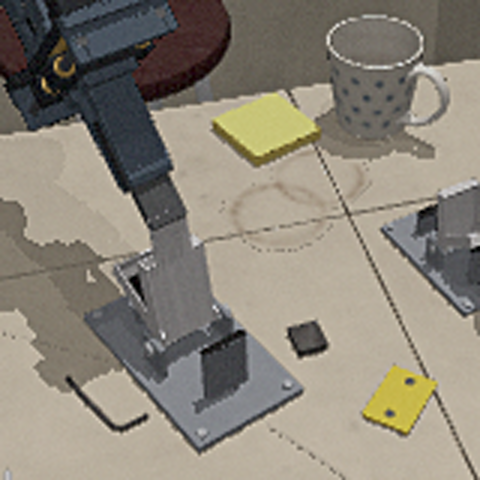

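View pics/end_top.png

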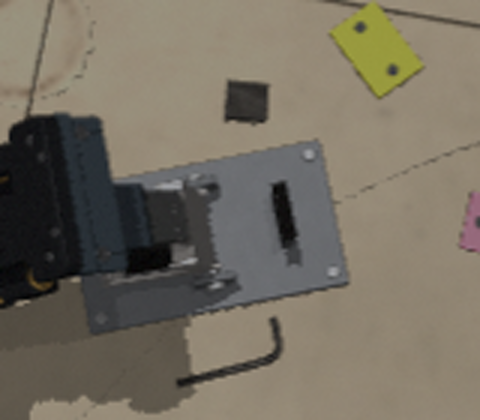

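Dark rubber now shows in the second leaf, at (135,285) in the side crop and (150,258) in the top crop, so the plate appears to have tipped. I'll ease the tray onto its rest while watching the force.

send_rows(linear=[[-0.00027,-0.00049,0],[-0.00027,-0.00049,0],[-0.00027,-0.00049,0],[-0.00027,-0.00049,0],[0,0,0],[0,0,0]], angular=[[0,0,0.25],[0,0,0.25],[0,0,0.25],[0,0,0.25],[0,0,0],[0,0,0]], jaw=[0.004,0.004,0.004,0.004,0.004,0.004])

```text
time: 9.88
ee_pos: [504.7, 67.5, 151.7]
tool_rot: [0.688, -0.165, -0.581, 0.402]
contact_force: [-1.7, -1.7, 8.8]
opening: 10.1
```

```bash
python3 -c "
from g import *
report(np.radians(62))"
```

```text
joints [ 0.61  0.4   1.94 -0.88  1.22  2.31] pos [504.71  67.46 151.7 ] goal [504.22  67.92 151.18]
lin tool [-0.11 -0.79  0.29] rot [-0.1  -0.05 -0.21] F [-1.67 -1.74  8.76] T [-0.29  0.16 -0.05] 10.089158168488181 9.8833
```

send_rows(linear=[[-0.00027,-0.00049,0],[-0.00027,-0.00049,0],[-0.00027,-0.00049,0],[0,0,0],[0,0,0]], angular=[[0,0,0.25],[0,0,0.25],[0,0,0.25],[0,0,0],[0,0,0]], jaw=[0.004,0.004,0.004,0.004,0.004])

```text
time: 10.3
ee_pos: [504.7, 67.3, 151.9]
tool_rot: [0.687, -0.171, -0.578, 0.407]
contact_force: [4.3, -9.8, 7.5]
opening: 10.5
```

```bash
python3 -c "
from g import *
report(np.radians(62))"
```

```text
joints [ 0.61  0.41  1.95 -0.89  1.23  2.33] pos [504.7   67.27 151.86] goal [504.22  67.92 151.18]
lin tool [-0.14 -1.02  0.22] rot [-0.1  -0.01 -1.17] F [ 4.32 -9.76  7.47] T [-0.81 -0.32  0.09] 10.516820033375756 10.3
```

The position stopped advancing and about 10 N built up along +ex, so the tray is on its rest. I'll relax that over-travel, then open slowly.

send_rows(linear=[[0.0002,0.0003,0],[0.0002,0.0003,0],[0.0002,0.0003,0],[0,0,0],[0,0,0],[0,0,0],[0,0,0],[0,0,0],[0,0,0],[0,0,0]], angular=[[0,0,-0.3],[0,0,-0.3],[0,0,-0.3],[0,0,0],[0,0,0],[0,0,0],[0,0,0],[0,0,0],[0,0,0],[0,0,0]], jaw=[0.004,0.004,0.006,0.009,0.011,0.013,0.016,0.02,0.025,0.03], squeeze=10)

```text
time: 11.13
ee_pos: [504.3, 68.5, 149.6]
tool_rot: [0.688, -0.163, -0.582, 0.401]
contact_force: [0.9, 0.8, -0.6]
opening: 28.3
```

```bash
python3 - <<'E'
from g import *
report(np.radians(62))
f=manip.capture("side")["frame"][130:290,170:330]
cv2.imwrite("pics/rel.png",cv2.resize(f,None,fx=3,fy=3,interpolation=cv2.INTER_CUBIC))
E
```

```text
joints [ 0.61  0.4   1.94 -0.88  1.22  2.31] pos [504.32  68.54 149.62] goal [504.22  67.92 151.18]
lin tool [-0.64  1.52  0.32] rot [-0.03 -0.02  0.09] F [ 0.88  0.77 -0.59] T [0.49 0.14 0.05] 28.272446808940153 11.1333
```

View pics/rel.png

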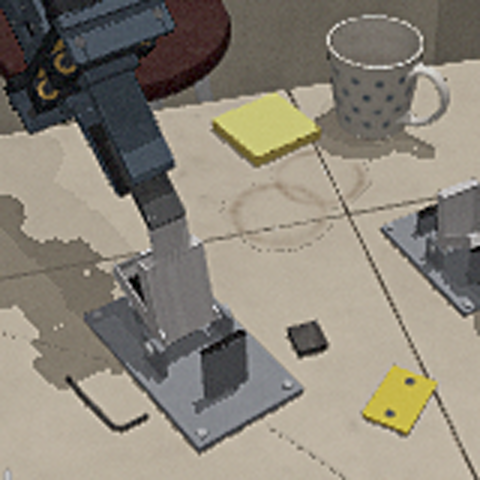

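Force is zero, the tray stays put and the fingers are clear of the tab. I'll retreat along the blade.

send_rows(linear=[[0,0,0],[-0.004,0,0],[-0.008,0,0],[-0.01,0,0],[-0.01,0,0],[-0.01,0,0],[-0.01,0,0],[-0.01,0,0],[-0.015,0,0],[-0.015,0,0],[-0.015,0,0],[-0.015,0,0],[0,0,0],[0,0,0]], angular=[[0,0,0],[0,0,0],[0,0,0],[0,0,0],[0,0,0],[0,0,0],[0,0,0],[0,0,0],[0,0,0],[0,0,0],[0,0,0],[0,0,0],[0,0,0],[0,0,0]], jaw=[0.04,0.045,0.045,0.045,0.045,0.045,0.045,0.045,0.045,0.045,0.045,0.045,0.045,0.045])

```text
time: 12.35
ee_pos: [471.6, 153.6, 232.1]
tool_rot: [0.689, -0.163, -0.582, 0.401]
contact_force: [0.9, 0.9, -0.0]
opening: 45.3
```

```bash
python3 - <<'E'
from g import *
report(np.radians(62),back=120)
for n in("side","top"):
    c=manip.capture(n); f=c["frame"]; f=f[130:290,170:330] if n=="side" else f[170:310,200:360]
    cv2.imwrite(f"pics/ret_{n}.png",cv2.resize(f,None,fx=4,fy=4 if n=="top" else 3.7,interpolation=cv2.INTER_CUBIC))
E
```

```text
joints [ 0.77  0.34  1.78 -0.76  1.46  2.23] pos [471.62 153.56 232.14] goal [471.97 151.06 231.47]
lin tool [2.27 1.15 0.58] rot [-0.05 -0.12  0.09] F [ 0.88  0.87 -0.04] T [ 0.41  0.17 -0.06] 45.302835825458516 12.35
```

View pics/ret_side.png

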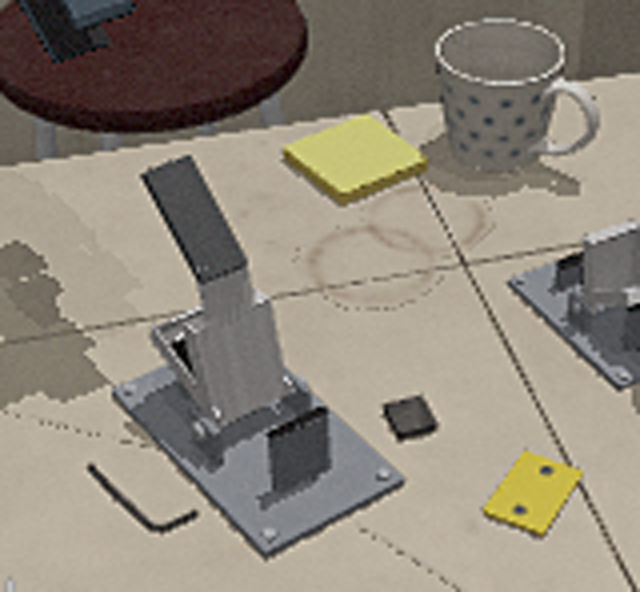

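View pics/ret_top.png

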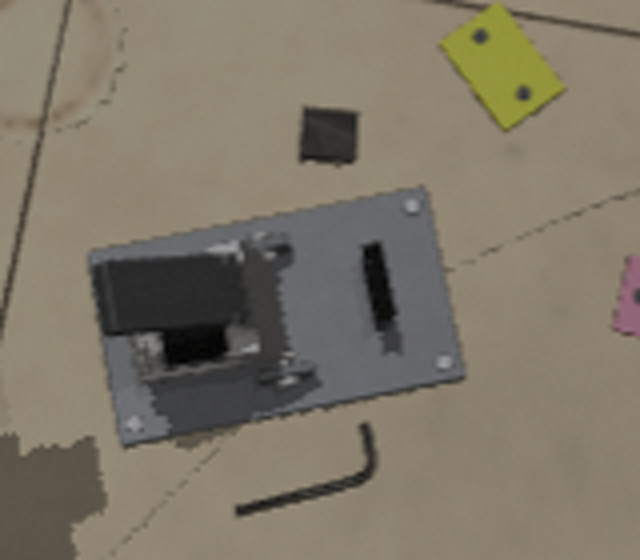

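The tray is on its other rest and released. Black rubber is visible in the second leaf at (195,345) in the top crop, and the bystanders look unmoved. A quick numeric check before handing in.

```bash
python3 - <<'E'
from g import *
import pickle
t0,s0=pickle.load(open("cams.pkl","rb"))
t=manip.capture("top");s=manip.capture("side")
th=np.radians(62);c,n=np.cos(th),np.sin(th);g=np.radians(14)
def P(x,y,z): return o+30*ez+(x*c-z*n)*ex+y*ey+(x*n+z*c)*ez
T=[P(93+19*np.sin(g)+5*d*np.cos(g),y,110+19*np.cos(g)-5*d*np.sin(g)) for y in(-15,15) for d in(-1,1)]
print("tab top top",(proj(t,T)-[200,170])*4); print("side",(proj(s,T)-[170,130])*[4,3.7])
# second leaf at 160deg: plate outline 5mm above the surface
def L(a,y,h):
    b=np.radians(160); return o+30*ez+(a*np.cos(b)+h*np.sin(b))*ex+y*ey+(a*np.sin(b)-h*np.cos(b))*ez
pl=[L(33+da,y,5) for da in(-28,28) for y in(-19,19)]
print("plate top",(proj(t,pl)-[200,170])*4)
# bystander shift between first & last picture
for nm,a,b,reg in(("spare",t0,t,(slice(192,216),slice(268,296))),("hex",t0,t,(slice(274,302),slice(254,298)))):
    q=[]
    for im in(a,b):
        m=cv2.inRange(cv2.cvtColor(im["frame"][reg],cv2.COLOR_BGR2GRAY),0,70); M=cv2.moments(m,True); q.append((M["m10"]/M["m00"],M["m01"]/M["m00"],M["m00"]))
    print(nm,q)
E
```

```text
tab top top [[101.28 337.75]
 [115.86 332.69]
 [ 88.52 265.05]
 [102.89 259.38]]
side [[137.44 175.49]
 [142.18 170.7 ]
 [185.42 157.08]
 [190.6  152.18]]
plate top [[275.6  347.35]
 [260.43 268.44]
 [162.22 365.36]
 [147.59 284.58]]
spare [(13.659217877094973, 11.670391061452515, 179.0), (13.714285714285714, 11.714285714285714, 175.0)]
hex [(23.36764705882353, 15.419117647058824, 136.0), (21.261194029850746, 13.626865671641792, 134.0)]
```

```bash
python3 - <<'E'
from g import *
import pickle
t0,s0=pickle.load(open("cams.pkl","rb"))
t=manip.capture("top")["frame"];s=manip.capture("side")["frame"]
f=lambda i,k:cv2.convertScaleAbs(cv2.resize(i,(390,390),interpolation=cv2.INTER_CUBIC),alpha=k,beta=10)
cv2.imwrite("pics/fin.png",np.hstack([f(t[225:275,220:270+5],2.0),f(s[205:255,200:250],1.8)]))
cv2.imwrite("pics/hex.png",np.hstack([f(t0["frame"][270:305,250:300],1.5),f(t[270:305,250:300],1.5)]))
E
```

```text
(no output)
```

View pics/fin.png

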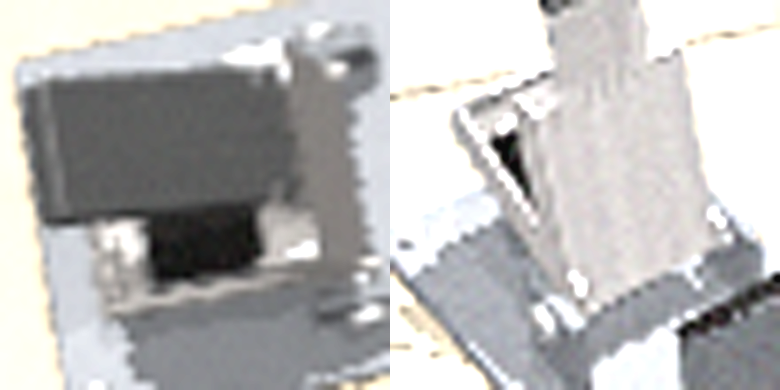

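View pics/hex.png

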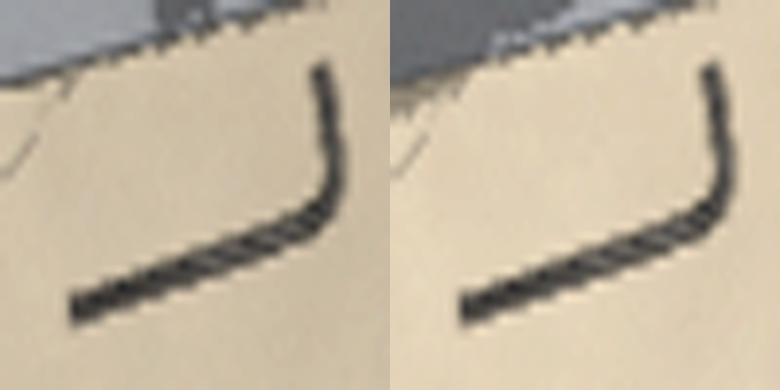

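Black rubber lies flat inside the second leaf and the hex key has not moved. Handing in.

```bash
python3 -c "
from rig import manip
print(manip.hand_in(), manip.state()['time'])"
```

```text
the job is handed in; nothing more can be done
the job is handed in; nothing more can be done
```

The tray is on its other rest and the jaw plate lies rubber side up in the second leaf. I gripped the tab, swung the tray 62° to the left in about 5 s, let go and backed the gripper 118 mm away. I handed in at about 12.5 s of the 35 s allowed.

- **Tray:** I pressed it gently until the gripper stopped advancing, with about 10 N building up, the highest reading at the pauses. It stayed still after release, and the tab top looked within a few millimetres of where a 62° tilt puts it.
- **Jaw plate:** Black rubber shows in the second leaf in both views. The tab and the first leaf hide part of it, so I saw only part of the plate and could not measure its full outline.
- **Bystanders:** The spare face has not moved (under 0.1 px). An automatic check on the hex key showed a 2 px shift, but an enlarged before-and-after comparison shows it in the same place. The shift most likely comes from the cradle's shadow changing inside the area checked.

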